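# Scribe a line along the swing fence

### The job

Take the scriber from its wooden stand and, holding it upright, scribe a line on the marking-out plate along the foot of the swing fence's front face: begin near the pivot (between 30 and 45 mm from it) and draw slowly, at 2 to 4 cm/s, to near the fence's free end, with the tip lightly touching both plate and fence all the way. The fence's exact angle and the plate's height are not known beforehand, so feel for them gently; then put the scriber back upright in its stand, collar resting on the wood, and leave the glue pot and the wire reel where they stand.

Things in the scene. Friction and masses are not known exactly. Their poses are not given: they have to be found in the camera images.
- scriber: Scriber, 126 mm long overall, 100 g, standing upright in the stand. Origin on its axis at the underside of its collar; z along the axis towards the handle. Collar: steel disc, diameter 36, z 0 to 6. Handle: square wood, 22 x 22 (sides along own x and y), z 6 to 68. Shank: round steel, diameter 7 all the way to its hemispherical tip, z -58 to 0.
- scriber_tip (a point): The lowest point of the scriber's tip, 58 mm under the collar's underside, on the axis.
- stand: Wooden block 80 x 80 x 70 high, fixed to the bench; origin at the centre of its underside. A blind hole, diameter 22 (chamfered 4 mm at the mouth), 64 deep, goes down from the centre of its top; the scriber's shank hangs in it and its collar rests on the top, so that the scriber's origin is 70 above the stand's origin.
- table: Foot of the marking-out table, fixed to the bench: 200 (its x) x 220 (its y) mm, origin at the centre of its underside. On it lies a flat bare-metal plate of the same outline, whose top was set somewhere between 26 and 38 mm above this origin; that height is not measured and the plate stays put under light loads (it is level).
- fence: Pivot, at table x +45, y +85 mm; origin on its vertical axis, level with the table origin; axes as the table's. The fence: dark steel bar 20 mm wide (sides 10 either side of a line from the axis), from the pivot towards -y to 172 mm; top 56 (pivot cap 64) above the origin, no gap at its foot; locked at an unmeasured angle up to 0.22 rad either side of -y. Front: the side towards -x.
- pot: Bystander: closed glue pot, diameter 60, 76 high, loose, origin at the centre of its underside.
- reel: Bystander: small wire reel, diameter 60, 50 high, loose, origin at the centre of its underside.
Mind the look-alikes: they are no part of the job. Of the things that look like the scriber, the middle-sized one is meant.

How it is judged (in metres and radians):
On the way, in this order (a step that is already met when the one before it is completed fails the run):
1. the upright scriber's tip bears on both the plate and the fence's front face, moving slower than 60 mm/s, 25 to 48 mm from the pivot axis (horizontal distance between scriber_tip and fence between 0.025 and 0.048 m and contact force between scriber and table above 0.3 N and contact force between scriber and fence above 0.3 N and angle between scriber's own z axis and vertical below 0.3 rad and linear speed of scriber below 0.06 m/s and x of scriber_tip in the frame of fence below 0 m), for 0.06 s.
2. the upright scriber's tip bears on both the plate and the fence's front face, moving slower than 60 mm/s, 48 to 64 mm from the pivot axis (horizontal distance between scriber_tip and fence between 0.048 and 0.064 m and contact force between scriber and table above 0.3 N and contact force between scriber and fence above 0.3 N and angle between scriber's own z axis and vertical below 0.3 rad and linear speed of scriber below 0.06 m/s), for 0.06 s.
3. the upright scriber's tip bears on both the plate and the fence's front face, moving slower than 60 mm/s, 64 to 80 mm from the pivot axis (horizontal distance between scriber_tip and fence between 0.064 and 0.08 m and contact force between scriber and table above 0.3 N and contact force between scriber and fence above 0.3 N and angle between scriber's own z axis and vertical below 0.3 rad and linear speed of scriber below 0.06 m/s), for 0.06 s.
4. the upright scriber's tip bears on both the plate and the fence's front face, moving slower than 60 mm/s, 80 to 96 mm from the pivot axis (horizontal distance between scriber_tip and fence between 0.08 and 0.096 m and contact force between scriber and table above 0.3 N and contact force between scriber and fence above 0.3 N and angle between scriber's own z axis and vertical below 0.3 rad and linear speed of scriber below 0.06 m/s), for 0.06 s.
5. the upright scriber's tip bears on both the plate and the fence's front face, moving slower than 60 mm/s, 96 to 112 mm from the pivot axis (horizontal distance between scriber_tip and fence between 0.096 and 0.112 m and contact force between scriber and table above 0.3 N and contact force between scriber and fence above 0.3 N and angle between scriber's own z axis and vertical below 0.3 rad and linear speed of scriber below 0.06 m/s), for 0.06 s.
6. the upright scriber's tip bears on both the plate and the fence's front face, moving slower than 60 mm/s, 112 to 128 mm from the pivot axis (horizontal distance between scriber_tip and fence between 0.112 and 0.128 m and contact force between scriber and table above 0.3 N and contact force between scriber and fence above 0.3 N and angle between scriber's own z axis and vertical below 0.3 rad and linear speed of scriber below 0.06 m/s), for 0.06 s.
7. the upright scriber's tip bears on both the plate and the fence's front face, moving slower than 60 mm/s, 128 to 146 mm from the pivot axis (horizontal distance between scriber_tip and fence between 0.128 and 0.146 m and contact force between scriber and table above 0.3 N and contact force between scriber and fence above 0.3 N and angle between scriber's own z axis and vertical below 0.3 rad and linear speed of scriber below 0.06 m/s), for 0.06 s.
At the end, for the whole second after the job is handed in: The scriber stands upright (within 0.1 rad) and at rest in the stand: its collar's underside 67 to 74 mm above the stand's origin, axis within 12 mm of the hole's (z of scriber in the frame of stand between 0.067 and 0.074 m and horizontal distance between scriber and stand below 0.012 m and angle between scriber's own z axis and vertical below 0.1 rad and linear speed of scriber below 0.02 m/s); the robot touches nothing.
It fails at once if the scriber is pressed on the plate or the fence with more than 25 N (contact force between scriber and table above 25 N or contact force between scriber and fence above 25 N).
It fails at once if the scriber moves faster than 100 mm/s while it touches the fence or the plate ((contact force between scriber and table above 1 N or contact force between scriber and fence above 1 N) and linear speed of scriber above 0.1 m/s).
It fails at once if the glue pot or the wire reel is moved by more than 30 mm (distance of any of pot, reel from where it was at the start of the episode above 0.03 m).
It also fails if it takes over 72 s, if anything falls off the work surface, if the arm or the gripper's body presses on something with over 40 N, if the wrist force passes 120 N, or if a joint passes its speed limit or range.

### The arm

A 6-joint arm with a two-finger parallel gripper is mounted at the origin on a cart in front of the work surface, level with it; the furniture and walls round the work are solid. World frame = base frame: x ahead of the robot, y to its left, z up, the work surface at z = 0. Lengths are in mm, angles in rad, forces in N, time in s.
With the tool pointing down it reaches from about 325 to 850 mm from the base axis. Payload 4.4 kg.
Tool frame: the origin (TCP) lies at the very end of the fingers, on their centre line; the grasp point (between the pads) lies r.grip_depth behind it (r.grip_depth is the distance from the TCP to the grasp point, in mm); z points along the fingers, y is the line along which they close (so a half turn about z gives the same grasp; the last joint's range is limited). The gripper opens to 94 mm and grips with 3 to 60 N. Pads are 16 mm wide; open, the fingers measure 119 mm over their backs; the gripper's body (75 mm by 177 mm) begins 78 mm behind the grasp point.
Start: joints at [-1.472, 0.207, 1.542, -0, 1.393, -0.15], TCP at [142.133, -557.158, 205.447] pointing down, gripper open.
Joint ranges: [-2.73, 2.73], [-0.86, 2.22], [0.23, 2.46], [-1.11, 4.25], [0.08, 2.63], [-2.82, 2.82]. Speed limits (rad/s): [2.79, 2.79, 3.14, 3.14, 3.14, 3.14].

### API

Orientations are given as a 3x3 rotation matrix whose columns are the frame's x, y, z axes.
In Python, from station import r, eyes, job gives the robot as it stands. The module is installed in compiled form; this text tells all that it offers.
- The arm moves only by the tool jog_arm, never from a script. Its argument "increments" is a list of rows, each an object with "turn": the turn, a rotation vector about the tool's x, y, z in rad, a list of three; "xyz": the shift along the tool's x, y, z in mm, a list of three; "claw": the finger opening in mm, from 0 to 94. In form: [{"turn": [ax, ay, az], "xyz": [dx, dy, dz], "claw": claw}, ...]. A call has 1 to 20 rows; each row is the pose to reach, as a shift and turn from the pose commanded when the call began, along the tool's axes at that moment; what a row does not reach only later rows make up. A row lasts 1/8 s, in which the tool goes at most 62.5 mm and 10.7 degrees, less where a joint would pass 70% of its speed; a pose out of reach is approached as far as the arm can. A call with a gripper value outside its range is refused whole. The fingers move at their own pace and stop on an object; "grip_force" is the grip in N (left out, the last holds). Time passes only in rows, so rows that repeat a pose let the fingers close. It gives the time, the measured TCP pose, the force and the opening at its end, in the units of the state.
- r.state(): the state, without advancing time (a new reading comes with each control period).
- eyes.snapshot(name): name is "side" or "top"; returns a dict with "color" (384x512x3 uint8, red, green, blue), "K" (3x3 intrinsics, pixels), "extrinsics" (4x4, takes a point from camera to world coordinates). Camera axes: x right, y up, looking along -z (the intrinsics and any distortion apply to the point x, -y, -z); pixel columns grow to the right and rows downward; lengths in mm; the calibration is good to about 2 mm. A picture is of the moment at which its call begins. There is no depth.
- job.job_done(): hands the job in, once; it reports no verdict.
Trained networks look in a picture, given as the dict that the camera call returned (one of the last four; its "shot" number tells which), for a name from the list of things; names that differ only in an ending like _2 or _b are one class to them, and where a whole thing is asked for, a point or a joint stands for the part that bears it (a point fixed in the world has none). Each returns a list of dicts, best first, with "p" (0 to 1); they miss things now and then, are a little off and sometimes report something else, mostly with a low value. They report only what shows in the picture. A call takes as long as a camera call. They do not tell look-alikes from the thing itself.
- eyes.recognise(picture, name): "centre" ([row, column] in pixels, amid what is visible of it).
- eyes.pinpoint(picture, name): "centre" ([row, column] in pixels: a listed point, or the origin of a listed thing).
The state is a dict: "time": time; "joint_positions": joint angles; "joint_vel": joint speeds; "effort": joint torques, N m; "tcp_pos": TCP position; "tcp_rot": TCP orientation; "ft_force": force on the tool from outside, world axes, zero at the start; "wrist_torque": the same for the moment, N m; "gripper_width": opening from 0.0 (shut) to 1.0 (fully open).
Only numpy, scipy, OpenCV 4.12 (cv2) and the standard library are available. Lean on these libraries where they do the work, as an engineer would, in place of code of your own. Each camera call takes 0.05 s, during which the arm holds its last target. There are 200 camera calls.

## Working session

There is one attempt and no reset: what is moved stays moved. The work goes in short steps, Python scripts to look and compute and a tool call to move; the robot and the scene stay as the last step left them, time stands still between calls to the robot, and variables do not carry over. Pictures are saved under pics/ and viewed, on a budget of 10 in all, crops included, one or two more only if the job needs it, and the job is handed in when it is done.

Besides the shell and the picture viewer there is one more tool, called after "Request:" by a JSON object that holds its "name" and its "arguments". jog_arm: Moves the arm, as the interface text tells. Its arguments: {"type":"object","properties":{"increments":{"type":"array"},"grip_force":{"type":"number"}},"required":["increments"]}

```bash
mkdir -p pics
cat > h.py <<'E'
import numpy as np, cv2
from station import r, eyes, job
def ray(p,rc):
    K=np.array(p["K"]);T=np.array(p["extrinsics"])
    d=np.linalg.inv(K)@[rc[1],rc[0],1]; d=np.array([d[0],-d[1],-d[2]])
    return T[:3,3],T[:3,:3]@d
def atz(p,rc,z):
    o,d=ray(p,rc); return o+d*(z-o[2])/d[2]
def proj(p,X):
    K=np.array(p["K"]);T=np.array(p["extrinsics"])
    c=T[:3,:3].T@(np.array(X,float)-T[:3,3]); c=np.array([c[0],-c[1],-c[2]]); q=K@c; return q[1]/q[2],q[0]/q[2]
def tri(p1,a,p2,b):
    o1,d1=ray(p1,a);o2,d2=ray(p2,b)
    s=np.linalg.lstsq(np.c_[d1,-d2],o2-o1,rcond=None)[0]
    A,B=o1+d1*s[0],o2+d2*s[1]; return (A+B)/2,np.linalg.norm(A-B)
def save(p,n): cv2.imwrite("pics/"+n,p["color"][:,:,::-1])
E
python3 - <<'E'
from h import *
np.set_printoptions(precision=1,suppress=True)
for n in("top","side"):
    p=eyes.snapshot(n); save(p,n+"1.png"); print(n,{k:v for k,v in p.items() if k not in("color",)})
    for t in("scriber","scriber_tip","stand","table","fence","pot","reel"):
        z={"scriber":70}.get(t,0)
        print(t,[(round(d["p"],2),np.array(d["centre"]),atz(p,d["centre"],z)) for d in eyes.pinpoint(p,t)[:4]])
print(r.grip_depth,r.state())
E
```

```text
top {'K': array([[424. ,   0. , 263.8],
       [  0. , 424. , 187.8],
       [  0. ,   0. ,   1. ]]), 'extrinsics': array([[  -0. ,    1. ,   -0.1,  426.2],
       [  -1. ,   -0. ,   -0. ,  -52.3],
       [  -0. ,    0.1,    1. , 1173.4],
       [   0. ,    0. ,    0. ,    1. ]]), 'shot': 1}
scriber [(0.55, array([217.2, 342.5]), array([ 430.2, -235.4,   70. ])), (0.48, array([198.1, 407. ]), array([ 478.4, -402.8,   70. ])), (0.47, array([189.3, 374.2]), array([ 501.9, -318.9,   70. ]))]
scriber_tip [(0.61, array([174.4, 149.6]), array([553.5, 288.2,   0. ])), (0.48, array([199. , 403.3]), array([ 479.3, -414.9,    0. ]))]
stand [(0.67, array([193. , 368.7]), array([ 496.6, -320.4,    0. ]))]
table [(0.69, array([197.6, 173.8]), array([488.1, 219.7,   0. ]))]
fence [(0.81, array([176.4, 148.7]), array([547.9, 290.6,   0. ]))]
pot [(0.92, array([171.3, 331.8]), array([ 557.8, -220. ,    0. ]))]
reel [(0.79, array([174. , 284.7]), array([551.4, -89.3,   0. ]))]
side {'K': array([[412.4,   0. , 256.1],
       [  0. , 412.4, 197.3],
       [  0. ,   0. ,   1. ]]), 'extrinsics': array([[
[... 559 characters left out ...]
]), array([ 506.9, -315.5,    0. ]))]
table [(0.75, array([180.1, 229.7]), array([490.9, 216.1,   0. ]))]
fence []
pot [(0.59, array([245.9, 283. ]), array([ 555.8, -230.1,    0. ]))]
reel [(0.82, array([219.9, 269.5]), array([556.2, -89.2,   0. ]))]
18.8 {'time': 0.8, 'joint_positions': array([-1.5,  0.2,  1.5,  0. ,  1.4, -0.2]), 'joint_vel': array([-0.,  0., -0.,  0.,  0.,  0.]), 'effort': array([ -0. , -37.1, -28.2,   0.1,   0. ,   0. ]), 'tcp_pos': array([ 142.1, -557.2,  205.5]), 'tcp_rot': array([[ 1. ,  0.2,  0. ],
       [ 0.2, -1. , -0. ],
       [ 0. ,  0. , -1. ]]), 'ft_force': array([ 0.3, -0.3, -0.2]), 'wrist_torque': array([ 0.,  0., -0.]), 'gripper_width': 0.9967858845724988}
```

```bash
python3 -c "
import cv2,numpy as np
a=cv2.imread('pics/top1.png');b=cv2.imread('pics/side1.png');print(a.shape)"
```

```text
(384, 512, 3)
```

View pics/top1.png

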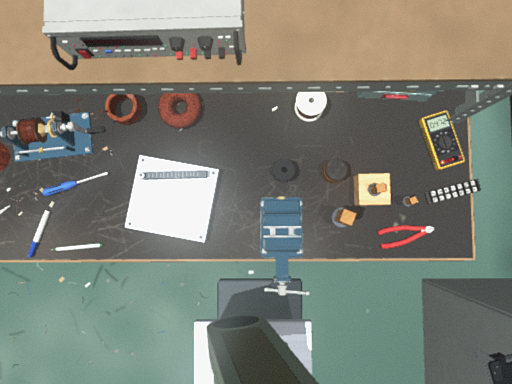

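View pics/side1.png

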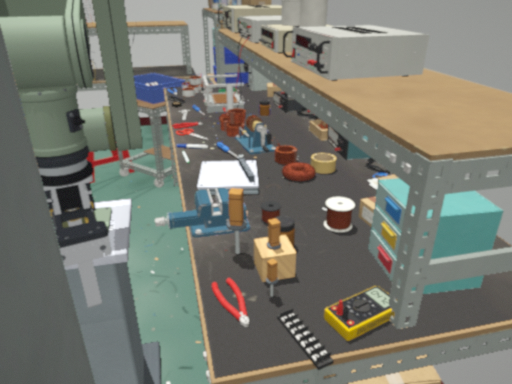

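The top view shows the stand with the middle-sized scriber at about (189,374), between the larger look-alike (217,345) and the smaller one (200,410). The pot is at (171,335) and the reel at (170,285). The plate is at about (198,174), with the fence running from its pivot near (175,147) to about (175,207). Next I'll zoom in.

Run:
```python
import cv2,numpy as np
a=cv2.imread('pics/top1.png');b=cv2.imread('pics/side1.png')
A=cv2.resize(a[145:250,115:228],None,fx=5,fy=5,interpolation=cv2.INTER_CUBIC)[:, :]
B=cv2.resize(a[150:240,320:425],None,fx=3.5,fy=3.5,interpolation=cv2.INTER_CUBIC)
C=cv2.resize(b[180:290,215:305],None,fx=2.5,fy=2.5,interpolation=cv2.INTER_CUBIC)
M=np.zeros((600,800,3),np.uint8)
A=cv2.resize(A,(430,400)); M[:400,:430]=A
M[:B.shape[0],432:432+B.shape[1]]=B[:,:368]
M[320:320+C.shape[0],432:432+C.shape[1]]=C
cv2.imwrite('pics/m1.png',M)
# plate outline
m=(a.min(2)>170).astype(np.uint8); n,l,s,c=cv2.connectedComponentsWithStats(m)
i=l[215,175]; print(s[i]); cs,_=cv2.findContours((l==i).astype(np.uint8),0,1); h=max(cs,key=cv2.contourArea)
print(cv2.minAreaRect(h),cv2.approxPolyDP(cv2.convexHull(h),4,True).tolist())
# stand top
hsv=cv2.cvtColor(a,cv2.COLOR_BGR2HSV); print(hsv[180,362],hsv[200,385],hsv[189,377])
```

```text
[ 125  155   94   88 5723]
((171.2352294921875, 198.14004516601562), (81.90831756591797, 75.03195190429688), 10.784297943115234) [[[139, 155]], [[218, 169]], [[203, 242]], [[125, 227]]]
[ 26  66 246] [ 24  75 245] [ 14 138 225]
```

View pics/m1.png

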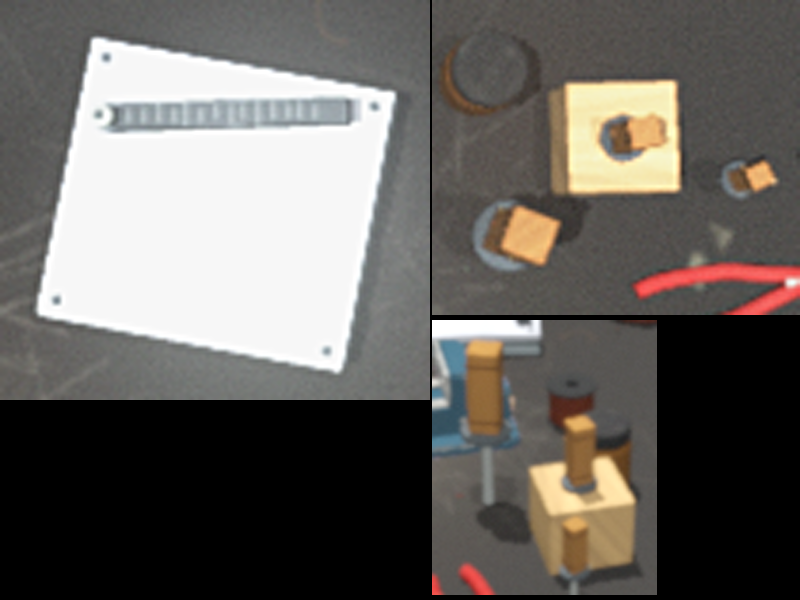

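```bash
cat > m.py <<'E'
from h import *
np.set_printoptions(precision=2,suppress=True)
t=eyes.snapshot("top"); s=eyes.snapshot("side")
A=lambda x,y:(145+y/3.81,115+x/3.805)
B=lambda x,y:(150+y/3.5,320+(x-432)/3.5)
C=lambda x,y:(180+(y-320)/2.5,215+(x-432)/2.5)
print("stand top",atz(t,B(623,137),70)); print("handle top z138",atz(t,B(652,132),138), atz(s,C(579,424),138), tri(t,B(652,132),s,C(579,424)))
print("collar side",atz(s,C(579,480),76))
print("big top",tri(t,B(533,237),s,C(485,348)))
print("small top",tri(t,B(762,176),s,C(575,525)))
pv=atz(t,A(103,115),64); e=atz(t,A(357,110),56); print("pivot",pv,"end",e,np.linalg.norm((e-pv)[:2]),"angle from -y",np.arctan2((e-pv)[0],-(e-pv)[1]))
c=[atz(t,(y,x),32) for x,y in [(139,155),(218,169),(203.5,242),(125,227)]]
for i in range(4): d=c[(i+1)%4]-c[i]; print(c[i],np.linalg.norm(d),np.arctan2(d[1],d[0]))
print("centre",sum(c)/4)
hsv=cv2.cvtColor(t["color"],cv2.COLOR_RGB2HSV)
m=((hsv[...,0]<20)&(hsv[...,1]>110)&(hsv[...,2]>190)).astype(np.uint8); m[:,:376]=0;m[:,396:]=0;m[:175]=0;m[205:]=0
print(m.sum(),cv2.minAreaRect(np.argwhere(m)[:,::-1].astype(np.float32)))
print(repr(m[178:198,374:392]))
E
python3 m.py
```

```text
stand top [ 502.35 -319.87   70.  ]
handle top z138 [ 500.99 -323.56  138.  ] [ 501.41 -327.46  138.  ] (array([ 501.72, -324.22,  136.02]), np.float64(1.201957124912759))
collar side [ 502.85 -325.8    76.  ]
big top (array([ 431.04, -232.69,  177.7 ]), np.float64(5.049295981081172))
small top (array([ 473.12, -414.39,   91.91]), np.float64(2.8825194493250574))
pivot [544.68 289.61  64.  ] end [547.49 113.83  56.  ] 175.79321750763552 angle from -y 0.01601273372569726
[603.57 308.71  32.  ] 219.9762681041516 -1.7554656272928633
[563.17  92.47  32.  ] 200.38142482394323 2.9471722195213736
[366.57 131.18  32.  ] 216.53408380006286 1.3783434255358666
[407.98 343.72  32.  ] 198.69212359526065 -0.177145889049938
centre [485.32 219.02  32.  ]
91 ((383.0, 193.5), (21.0, 14.0), 90.0)
array([[0, 0, 0, 0, 0, 0, 0, 0, 0, 0, 0, 0, 0, 0, 0, 0, 0, 0],
       [0, 0, 0, 0, 0, 0, 0, 0, 0, 0, 0, 0, 0, 0, 0, 0, 0, 0],
       [0, 0, 0, 0, 0, 0, 0, 0, 0, 0, 0, 0, 0, 0, 0, 0, 0, 0],
       [0, 0, 0, 0, 0, 0, 0, 0, 0, 0, 0, 0, 0, 0, 0, 0, 0, 0],
       [0, 0, 0, 0, 0, 0, 0, 0, 0, 0, 0, 0, 0, 0, 0, 0, 0, 0
[... 267 characters left out ...]
, 1, 1, 1, 1, 1, 1, 1, 1, 1, 1, 0, 0, 0, 0, 0, 0],
       [0, 0, 0, 1, 1, 1, 1, 1, 1, 1, 1, 1, 1, 0, 0, 0, 0, 0],
       [0, 0, 0, 1, 1, 1, 1, 1, 1, 1, 1, 1, 1, 0, 0, 0, 0, 0],
       [0, 0, 0, 1, 1, 1, 1, 1, 1, 1, 1, 1, 1, 0, 0, 0, 0, 0],
       [0, 0, 0, 1, 1, 1, 1, 1, 1, 1, 1, 1, 0, 0, 0, 0, 0, 0],
       [0, 0, 0, 0, 0, 0, 0, 1, 0, 0, 0, 0, 0, 0, 0, 0, 0, 0],
       [0, 0, 0, 0, 0, 0, 0, 0, 0, 0, 0, 0, 0, 0, 0, 0, 1, 0],
       [0, 0, 0, 0, 0, 0, 0, 0, 0, 0, 0, 0, 0, 0, 0, 0, 0, 0],
       [0, 0, 0, 0, 0, 0, 0, 0, 0, 0, 0, 0, 0, 0, 0, 0, 0, 0],
       [0, 0, 0, 0, 0, 0, 0, 0, 0, 0, 0, 0, 0, 0, 0, 0, 1, 0],
       [0, 0, 0, 0, 0, 0, 0, 0, 0, 0, 0, 0, 0, 0, 0, 0, 0, 0]],
      dtype=uint8)
```

Request:
{"name": "jog_arm", "arguments": {"increments": [{"turn": [0, 0, 0.05], "xyz": [390, -178, -5], "claw": 60}, {"turn": [0, 0, 0.05], "xyz": [390, -178, -5], "claw": 60}, {"turn": [0, 0, 0.05], "xyz": [390, -178, -5], "claw": 60}, {"turn": [0, 0, 0.05], "xyz": [390, -178, -5], "claw": 60}, {"turn": [0, 0, 0.05], "xyz": [390, -178, -5], "claw": 60}, {"turn": [0, 0, 0.05], "xyz": [390, -178, -5], "claw": 60}, {"turn": [0, 0, 0.05], "xyz": [390, -178, -5], "claw": 60}, {"turn": [0, 0, 0.05], "xyz": [390, -178, -5], "claw": 60}, {"turn": [0, 0, 0.05], "xyz": [390, -178, -5], "claw": 60}, {"turn": [0, 0, 0.05], "xyz": [390, -178, -5], "claw": 60}], "grip_force": 40}}

```text
time: 2.15
tcp_pos: [475.0, -289.3, 210.4]
tcp_rot: [[0.981, 0.197, -0.0], [0.197, -0.981, -0.0], [-0.0, 0.0, -1.0]]
ft_force: [-0.2, 0.2, -0.8]
gripper_width: 0.639
```

Request:
{"name": "jog_arm", "arguments": {"increments": [{"turn": [0, 0, 0.1], "xyz": [19.5, 38, 0], "claw": 60}, {"turn": [0, 0, 0.1], "xyz": [19.5, 38, 0], "claw": 60}, {"turn": [0, 0, 0.1], "xyz": [19.5, 38, 10], "claw": 60}, {"turn": [0, 0, 0.1], "xyz": [19.5, 38, 10], "claw": 60}]}}

```text
time: 2.65
tcp_pos: [501.1, -320.8, 199.0]
tcp_rot: [[0.995, 0.099, -0.002], [0.099, -0.995, 0.002], [-0.002, -0.002, -1.0]]
ft_force: [0.2, -0.3, -0.5]
gripper_width: 0.641
```

Run:
```python
from h import *
p=eyes.snapshot("top"); s=eyes.snapshot("side"); print(r.state()["tcp_pos"])
M=np.hstack([cv2.resize(p["color"][150:240,325:425],(400,360),interpolation=cv2.INTER_CUBIC),cv2.resize(s["color"][160:290,205:335],(400,400),interpolation=cv2.INTER_CUBIC)[:360]])
cv2.imwrite("pics/g1.png",M[:,:,::-1])
```

```text
[ 501.9941684  -321.12813235  200.17868229]
```

View pics/g1.png

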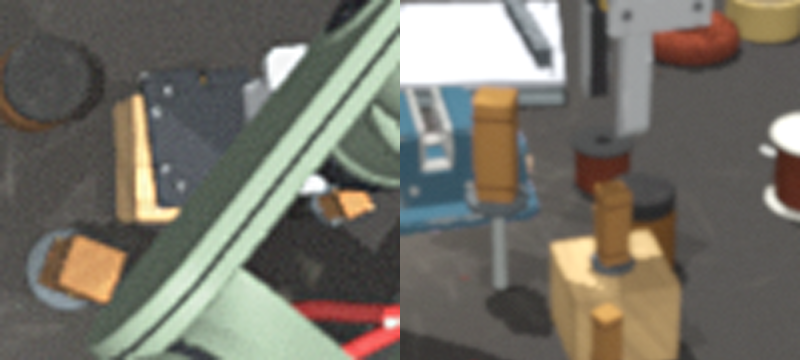

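The fingers straddle the handle in the side view (handle at about column 612, fingers either side), so I'll descend and grip.

Request:
{"name": "jog_arm", "arguments": {"increments": [{"turn": [0, 0, 0], "xyz": [0, 1.5, 30], "claw": 60}, {"turn": [0, 0, 0], "xyz": [0, 1.5, 60], "claw": 60}, {"turn": [0, 0, 0], "xyz": [0, 1.5, 85], "claw": 60}, {"turn": [0, 0, 0], "xyz": [0, 1.5, 105], "claw": 60}, {"turn": [0, 0, 0], "xyz": [0, 1.5, 115], "claw": 60}, {"turn": [0, 0, 0], "xyz": [0, 1.5, 118.5], "claw": 60}, {"turn": [0, 0, 0], "xyz": [0, 1.5, 118.5], "claw": 50}, {"turn": [0, 0, 0], "xyz": [0, 1.5, 118.5], "claw": 40}, {"turn": [0, 0, 0], "xyz": [0, 1.5, 118.5], "claw": 32}, {"turn": [0, 0, 0], "xyz": [0, 1.5, 118.5], "claw": 26}, {"turn": [0, 0, 0], "xyz": [0, 1.5, 118.5], "claw": 20}, {"turn": [0, 0, 0], "xyz": [0, 1.5, 118.5], "claw": 10}, {"turn": [0, 0, 0], "xyz": [0, 1.5, 118.5], "claw": 10}, {"turn": [0, 0, 0], "xyz": [0, 1.5, 118.5], "claw": 10}], "grip_force": 45}}

```text
time: 4.5
tcp_pos: [503.0, -323.0, 82.1]
tcp_rot: [[0.995, 0.1, 0.0], [0.1, -0.995, 0.0], [0.0, -0.0, -1.0]]
ft_force: [0.5, 0.9, 3.5]
gripper_width: 0.231
```

Request:
{"name": "jog_arm", "arguments": {"increments": [{"turn": [0, 0, 0], "xyz": [0, 0, -10], "claw": 10}, {"turn": [0, 0, 0], "xyz": [0, 0, -30], "claw": 10}, {"turn": [0, 0, 0], "xyz": [0, 0, -60], "claw": 10}, {"turn": [0, 0, 0], "xyz": [0, 0, -100], "claw": 10}, {"turn": [0, 0, 0], "xyz": [0, 0, -140], "claw": 10}, {"turn": [0, 0, 0], "xyz": [0, 0, -170], "claw": 10}, {"turn": [0, 0, 0], "xyz": [0, 0, -180], "claw": 10}, {"turn": [0, 0, 0], "xyz": [0, 0, -180], "claw": 10}]}}

```text
time: 5.5
tcp_pos: [502.7, -323.3, 262.0]
tcp_rot: [[0.995, 0.1, 0.0], [0.1, -0.995, -0.0], [0.0, 0.0, -1.0]]
ft_force: [-0.0, 0.1, -1.8]
gripper_width: 0.232
```

Run:
```python
from h import *
np.set_printoptions(precision=2,suppress=True)
S=r.state(); print(S["tcp_pos"],S["tcp_rot"],S["ft_force"],S["wrist_torque"],S["gripper_width"],S["joint_positions"])
s=eyes.snapshot("side"); save(s,"l1.png")
tip=S["tcp_pos"]+[0,0,-70.1]; print("expect tip",proj(s,tip))
print([(d["p"],d["centre"]) for d in eyes.pinpoint(s,"scriber_tip")])
```

```text
[ 502.75 -323.28  262.  ] [[ 1.   0.1  0. ]
 [ 0.1 -1.  -0. ]
 [ 0.   0.  -1. ]] [-0.02  0.07 -1.76] [-0.   -0.03  0.01] 0.23175402163255152 [-0.72  0.22  1.41 -0.    1.51  0.76]
expect tip (np.float64(199.6598062268608), np.float64(274.25049789407166))
[(0.57, [252.3, 237.0]), (0.52, [293.5, 271.2])]
```

Request:
{"name": "jog_arm", "arguments": {"increments": [{"turn": [0, 0, -0.05], "xyz": [3, -20, 0], "claw": 10}, {"turn": [0, 0, -0.15], "xyz": [8, -60, 0], "claw": 10}, {"turn": [0, 0, -0.3], "xyz": [14, -110, 0], "claw": 10}, {"turn": [0, 0, -0.45], "xyz": [20, -160, 0], "claw": 10}, {"turn": [0, 0, -0.6], "xyz": [27, -210, 0], "claw": 10}, {"turn": [0, 0, -0.75], "xyz": [33, -260, 0], "claw": 10}, {"turn": [0, 0, -0.9], "xyz": [39, -310, 0], "claw": 10}, {"turn": [0, 0, -1.05], "xyz": [46, -360, 0], "claw": 10}, {"turn": [0, 0, -1.2], "xyz": [52, -410, 0], "claw": 10}, {"turn": [0, 0, -1.35], "xyz": [59, -460, 0], "claw": 10}, {"turn": [0, 0, -1.45], "xyz": [65, -510, 0], "claw": 10}, {"turn": [0, 0, -1.487], "xyz": [70, -550, 0], "claw": 10}, {"turn": [0, 0, -1.487], "xyz": [73, -574, 0], "claw": 10}, {"turn": [0, 0, -1.487], "xyz": [73, -574, 30], "claw": 10}, {"turn": [0, 0, -1.487], "xyz": [73, -574, 65], "claw": 10}, {"turn": [0, 0, -1.487], "xyz": [73, -574, 95], "claw": 10}, {"turn": [0, 0, -1.487], "xyz": [73, -574, 115], "claw": 10}, {"turn": [0, 0, -1.487], "xyz": [73, -574, 125], "claw": 10}, {"turn": [0, 0, -1.487], "xyz": [73, -574, 130], "claw": 10}, {"turn": [0, 0, -1.487], "xyz": [73, -574, 130], "claw": 10}]}}

```text
time: 8.1
tcp_pos: [518.3, 255.6, 132.2]
tcp_rot: [[-0.017, 1.0, 0.0], [1.0, 0.017, 0.0], [0.0, 0.0, -1.0]]
ft_force: [-0.1, 0.1, -1.6]
gripper_width: 0.231
```

Run:
```python
from h import *
np.set_printoptions(precision=3,suppress=True)
S=r.state(); print(S["time"],S["tcp_pos"],S["tcp_rot"],S["ft_force"],S["wrist_torque"],S["gripper_width"])
p=eyes.snapshot("top"); s=eyes.snapshot("side")
tip=S["tcp_pos"]+[0,0,-70.1]; print("expect tip",proj(s,tip))
for n in("scriber_tip","scriber","fence"): print(n,[(d["p"],d["centre"]) for d in eyes.pinpoint(s,n)])
print(proj(s,[545.5,291,0]))
M=np.hstack([cv2.resize(p["color"][140:250,110:230],(400,367),interpolation=cv2.INTER_CUBIC),cv2.resize(s["color"][110:210,180:280],(400,400),interpolation=cv2.INTER_CUBIC)[:367]])
cv2.imwrite("pics/t1.png",M[:,:,::-1])
```

```text
8.1 [518.28  255.551 132.225] [[-0.017  1.     0.   ]
 [ 1.     0.017  0.   ]
 [ 0.     0.    -1.   ]] [-0.095  0.053 -1.564] [-0.039 -0.186 -0.003] 0.23062009447038598
expect tip (np.float64(159.1483826410859), np.float64(234.74980505531713))
scriber_tip [(0.95, [253.1, 236.5]), (0.58, [158.9, 234.8]), (0.58, [294.0, 269.6])]
scriber [(0.75, [227.2, 235.8]), (0.6, [278.8, 272.6]), (0.53, [146.9, 237.4])]
fence [(0.73, [173.9, 244.3]), (0.2, [217.6, 272.4])]
(np.float64(170.53179784772317), np.float64(240.61384819451334))
```

View pics/t1.png

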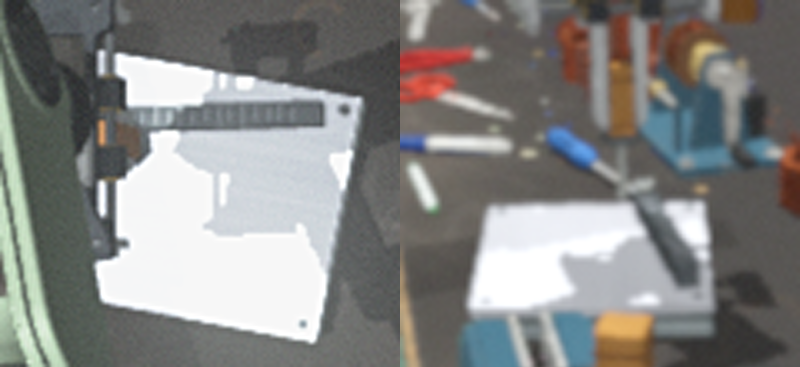

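The tip is where the grasp predicts it: pinpointed at (158.9, 234.8) against an expected (159.1, 234.7). It sits in front of the fence near the pivot, so I'll feel down for the plate.

Request:
{"name": "jog_arm", "arguments": {"increments": [{"turn": [0, 0, 0], "xyz": [0, 0, 8], "claw": 10}, {"turn": [0, 0, 0], "xyz": [0, 0, 16], "claw": 10}, {"turn": [0, 0, 0], "xyz": [0, 0, 21], "claw": 10}, {"turn": [0, 0, 0], "xyz": [0, 0, 23], "claw": 10}, {"turn": [0, 0, 0], "xyz": [0, 0, 24], "claw": 10}, {"turn": [0, 0, 0], "xyz": [0, 0, 24.5], "claw": 10}, {"turn": [0, 0, 0], "xyz": [0, 0, 24.5], "claw": 10}]}}

```text
time: 9.22
tcp_pos: [518.4, 255.3, 107.7]
tcp_rot: [[-0.016, 1.0, 0.0], [1.0, 0.016, 0.0], [0.0, 0.0, -1.0]]
ft_force: [0.6, -0.0, -0.9]
gripper_width: 0.234
```

Request:
{"name": "jog_arm", "arguments": {"increments": [{"turn": [0, 0, 0], "xyz": [0, 0, 0.7], "claw": 10}, {"turn": [0, 0, 0], "xyz": [0, 0, 1.5], "claw": 10}, {"turn": [0, 0, 0], "xyz": [0, 0, 1.5], "claw": 10}]}}

```text
time: 9.6
tcp_pos: [518.2, 255.3, 105.9]
tcp_rot: [[-0.016, 1.0, -0.0], [1.0, 0.016, -0.0], [-0.0, -0.0, -1.0]]
ft_force: [0.3, 0.4, -0.6]
gripper_width: 0.228
```

Run:
```python
from h import *
np.set_printoptions(precision=2,suppress=True)
for i in range(3):
  S=r.state(); print(S["time"],S["tcp_pos"],S["ft_force"],S["wrist_torque"])
```

```text
9.6 [518.17 255.26 105.86] [ 0.28  0.44 -0.62] [-0.05 -0.04  0.  ]
9.6 [518.17 255.26 105.86] [ 0.28  0.44 -0.62] [-0.05 -0.04  0.  ]
9.6 [518.17 255.26 105.86] [ 0.28  0.44 -0.62] [-0.05 -0.04  0.  ]
```

Request:
{"name": "jog_arm", "arguments": {"increments": [{"turn": [0, 0, 0], "xyz": [0, 0, 0.7], "claw": 10}, {"turn": [0, 0, 0], "xyz": [0, 0, 1.5], "claw": 10}, {"turn": [0, 0, 0], "xyz": [0, 0, 1.5], "claw": 10}]}}

```text
time: 9.98
tcp_pos: [518.2, 255.2, 104.3]
tcp_rot: [[-0.016, 1.0, -0.0], [1.0, 0.016, -0.0], [-0.0, -0.0, -1.0]]
ft_force: [0.9, 0.2, -1.3]
gripper_width: 0.23
```

Request:
{"name": "jog_arm", "arguments": {"increments": [{"turn": [0, 0, 0], "xyz": [0, 0, 0.7], "claw": 10}, {"turn": [0, 0, 0], "xyz": [0, 0, 1.5], "claw": 10}, {"turn": [0, 0, 0], "xyz": [0, 0, 1.5], "claw": 10}]}}

```text
time: 10.35
tcp_pos: [518.2, 255.3, 102.9]
tcp_rot: [[-0.016, 1.0, -0.0], [1.0, 0.016, -0.0], [-0.0, -0.0, -1.0]]
ft_force: [0.9, -0.7, -1.6]
gripper_width: 0.233
```

Request:
{"name": "jog_arm", "arguments": {"increments": [{"turn": [0, 0, 0], "xyz": [0, 0, 0.7], "claw": 10}, {"turn": [0, 0, 0], "xyz": [0, 0, 1.5], "claw": 10}, {"turn": [0, 0, 0], "xyz": [0, 0, 1.5], "claw": 10}]}}

```text
time: 10.72
tcp_pos: [518.4, 255.3, 102.2]
tcp_rot: [[-0.016, 1.0, 0.0], [1.0, 0.016, 0.0], [0.0, 0.0, -1.0]]
ft_force: [-2.3, -1.1, 4.2]
gripper_width: 0.231
```

Contact: the TCP stopped at z≈102.4, so the plate top is at about 32 mm. The arm's give is roughly 6 N/mm. Next I'll slide gently towards the fence.

Request:
{"name": "jog_arm", "arguments": {"increments": [{"turn": [0, 0, 0], "xyz": [0, 2, -0.2], "claw": 10}, {"turn": [0, 0, 0], "xyz": [0, 4.5, -0.2], "claw": 10}, {"turn": [0, 0, 0], "xyz": [0, 7, -0.2], "claw": 10}, {"turn": [0, 0, 0], "xyz": [0, 9, -0.2], "claw": 10}, {"turn": [0, 0, 0], "xyz": [0, 9, -0.2], "claw": 10}]}}

```text
time: 11.35
tcp_pos: [526.1, 255.7, 102.1]
tcp_rot: [[-0.016, 1.0, -0.003], [1.0, 0.016, 0.0], [0.0, -0.003, -1.0]]
ft_force: [-3.3, 0.2, 5.7]
gripper_width: 0.229
```

Request:
{"name": "jog_arm", "arguments": {"increments": [{"turn": [0, 0, 0], "xyz": [0, 1, -0.2], "claw": 10}, {"turn": [0, 0, 0], "xyz": [0, 2.5, -0.2], "claw": 10}, {"turn": [0, 0, 0], "xyz": [0, 2.5, -0.2], "claw": 10}]}}

```text
time: 11.72
tcp_pos: [529.1, 255.7, 102.2]
tcp_rot: [[-0.016, 1.0, -0.002], [1.0, 0.016, 0.0], [0.0, -0.002, -1.0]]
ft_force: [-3.3, -0.1, 4.7]
gripper_width: 0.231
```

Request:
{"name": "jog_arm", "arguments": {"increments": [{"turn": [0, 0, 0], "xyz": [0, 0.8, 0], "claw": 10}, {"turn": [0, 0, 0], "xyz": [0, 1.5, 0], "claw": 10}, {"turn": [0, 0, 0], "xyz": [0, 1.5, 0], "claw": 10}]}}

```text
time: 12.1
tcp_pos: [530.5, 255.8, 102.1]
tcp_rot: [[-0.016, 1.0, -0.002], [1.0, 0.016, 0.0], [0.0, -0.002, -1.0]]
ft_force: [-3.3, -0.3, 5.5]
gripper_width: 0.232
```

Request:
{"name": "jog_arm", "arguments": {"increments": [{"turn": [0, 0, 0], "xyz": [0, 0.8, 0], "claw": 10}, {"turn": [0, 0, 0], "xyz": [0, 1.5, 0], "claw": 10}, {"turn": [0, 0, 0], "xyz": [0, 1.5, 0], "claw": 10}]}}

```text
time: 12.48
tcp_pos: [532.0, 255.8, 102.1]
tcp_rot: [[-0.016, 1.0, -0.002], [1.0, 0.016, 0.0], [0.0, -0.002, -1.0]]
ft_force: [-3.7, 1.0, 6.2]
gripper_width: 0.231
```

Request:
{"name": "jog_arm", "arguments": {"increments": [{"turn": [0, 0, 0], "xyz": [0, 0.8, -0.1], "claw": 10}, {"turn": [0, 0, 0], "xyz": [0, 1.5, -0.1], "claw": 10}, {"turn": [0, 0, 0], "xyz": [0, 1.5, -0.1], "claw": 10}]}}

```text
time: 12.85
tcp_pos: [532.8, 255.8, 102.1]
tcp_rot: [[-0.016, 1.0, -0.003], [1.0, 0.016, 0.0], [0.0, -0.003, -1.0]]
ft_force: [-6.2, 0.0, 6.4]
gripper_width: 0.232
```

Both contacts felt: x stopped at about 532.8 and the sideways force rose from 3.3 to 6.2 N. I'll draw the first stretch along the estimated fence direction and watch the force.

Request:
{"name": "jog_arm", "arguments": {"increments": [{"turn": [0, 0, 0], "xyz": [-2, 0, 0], "claw": 10}, {"turn": [0, 0, 0], "xyz": [-5, 0, 0], "claw": 10}, {"turn": [0, 0, 0], "xyz": [-8.5, 0, 0], "claw": 10}, {"turn": [0, 0, 0], "xyz": [-12, 0, 0], "claw": 10}, {"turn": [0, 0, 0], "xyz": [-15.5, 0, 0], "claw": 10}]}}

```text
time: 13.48
tcp_pos: [533.0, 243.4, 102.2]
tcp_rot: [[-0.016, 1.0, -0.003], [1.0, 0.016, 0.007], [0.007, -0.003, -1.0]]
ft_force: [-5.5, 7.1, 4.6]
gripper_width: 0.234
```

Request:
{"name": "jog_arm", "arguments": {"increments": [{"turn": [0, 0, 0], "xyz": [-3, -0.2, -0.2], "claw": 10}, {"turn": [0, 0, 0], "xyz": [-6.5, -0.4, -0.4], "claw": 10}, {"turn": [0, 0, 0], "xyz": [-10, -0.5, -0.4], "claw": 10}, {"turn": [0, 0, 0], "xyz": [-13.5, -0.5, -0.4], "claw": 10}, {"turn": [0, 0, 0], "xyz": [-17, -0.5, -0.4], "claw": 10}], "grip_force": 58}}

```text
time: 14.1
tcp_pos: [533.4, 225.2, 102.3]
tcp_rot: [[-0.016, 1.0, -0.002], [1.0, 0.016, 0.004], [0.005, -0.001, -1.0]]
ft_force: [-2.8, 4.1, 2.8]
gripper_width: 0.229
```

Run:
```python
from h import *
np.set_printoptions(precision=3,suppress=True)
S=r.state(); print(S["time"],S["tcp_pos"],S["ft_force"],S["wrist_torque"])
s=eyes.snapshot("side")
print("expect tip",proj(s,S["tcp_pos"]+[0,0,-70.1]))
for n in("scriber_tip",): print(n,[(d["p"],d["centre"]) for d in eyes.pinpoint(s,n)])
S=r.state(); print(S["time"],S["tcp_pos"],S["ft_force"],S["wrist_torque"])
save(s,"s2full.png")
cv2.imwrite("pics/s2.png",cv2.resize(s["color"][100:200,190:290],(500,500),interpolation=cv2.INTER_CUBIC)[:,:,::-1])
```

```text
14.1 [533.396 225.246 102.316] [-2.791  4.106  2.781] [1.198 0.71  0.026]
expect tip (np.float64(169.66445878067324), np.float64(240.7175202033727))
scriber_tip [(0.76, [296.8, 271.0]), (0.55, [252.4, 235.6]), (0.45, [170.0, 242.5])]
14.2 [533.41  224.125 102.232] [-3.439  1.727  2.724] [0.647 0.805 0.011]
```

View pics/s2.png

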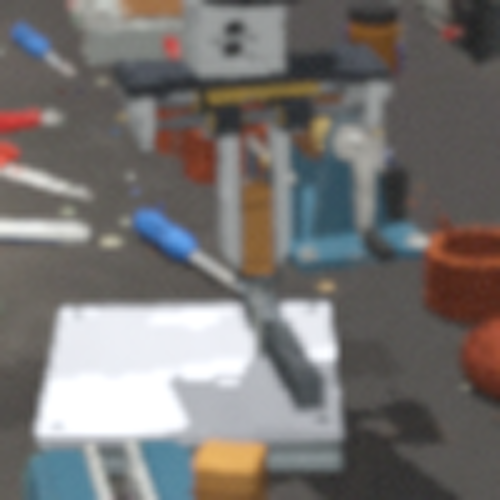

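Request:
{"name": "jog_arm", "arguments": {"increments": [{"turn": [0, 0, 0], "xyz": [-3, 0.1, 0], "claw": 10}, {"turn": [0, 0, 0], "xyz": [-6.5, 0.2, 0], "claw": 10}, {"turn": [0, 0, 0], "xyz": [-10, 0.3, 0], "claw": 10}, {"turn": [0, 0, 0], "xyz": [-13.5, 0.4, 0], "claw": 10}, {"turn": [0, 0, 0], "xyz": [-17, 0.5, 0], "claw": 10}, {"turn": [0, 0, 0], "xyz": [-20.5, 0.5, 0], "claw": 10}, {"turn": [0, 0, 0], "xyz": [-24, 0.6, 0], "claw": 10}]}}

```text
time: 15.08
tcp_pos: [534.0, 201.3, 102.2]
tcp_rot: [[-0.016, 1.0, -0.002], [1.0, 0.016, 0.004], [0.004, -0.002, -1.0]]
ft_force: [-5.3, 7.0, 4.0]
gripper_width: 0.233
```

Request:
{"name": "jog_arm", "arguments": {"increments": [{"turn": [0, 0, 0], "xyz": [-3.5, -0.1, -0.1], "claw": 10}, {"turn": [0, 0, 0], "xyz": [-7, -0.1, -0.1], "claw": 10}, {"turn": [0, 0, 0], "xyz": [-10.5, -0.1, -0.1], "claw": 10}, {"turn": [0, 0, 0], "xyz": [-14, -0.1, -0.1], "claw": 10}, {"turn": [0, 0, 0], "xyz": [-17.5, -0.1, -0.1], "claw": 10}, {"turn": [0, 0, 0], "xyz": [-21, -0.1, -0.1], "claw": 10}, {"turn": [0, 0, 0], "xyz": [-24.5, -0.1, -0.1], "claw": 10}]}}

```text
time: 15.95
tcp_pos: [534.5, 176.4, 102.2]
tcp_rot: [[-0.016, 1.0, -0.002], [1.0, 0.016, 0.004], [0.004, -0.002, -1.0]]
ft_force: [-3.5, 6.0, 3.0]
gripper_width: 0.231
```

Request:
{"name": "jog_arm", "arguments": {"increments": [{"turn": [0, 0, 0], "xyz": [-3.5, 0.1, 0], "claw": 10}, {"turn": [0, 0, 0], "xyz": [-7, 0.1, 0], "claw": 10}, {"turn": [0, 0, 0], "xyz": [-10.5, 0.2, 0], "claw": 10}, {"turn": [0, 0, 0], "xyz": [-14, 0.3, 0], "claw": 10}, {"turn": [0, 0, 0], "xyz": [-17.5, 0.3, 0], "claw": 10}, {"turn": [0, 0, 0], "xyz": [-21, 0.3, 0], "claw": 10}, {"turn": [0, 0, 0], "xyz": [-24.5, 0.4, 0], "claw": 10}, {"turn": [0, 0, 0], "xyz": [-26, 0.4, 0], "claw": 10}]}}

```text
time: 16.95
tcp_pos: [535.2, 150.2, 102.2]
tcp_rot: [[-0.016, 1.0, -0.003], [1.0, 0.016, 0.003], [0.003, -0.003, -1.0]]
ft_force: [-3.9, 5.2, 3.8]
gripper_width: 0.23
```

Run:
```python
from h import *
np.set_printoptions(precision=3,suppress=True)
s=eyes.snapshot("side");S=r.state(); print(S["time"],S["tcp_pos"],S["ft_force"],S["wrist_torque"])
t=eyes.snapshot("top")
print("expect tip",proj(s,S["tcp_pos"]+[0,0,-70.1]),"origin",proj(s,S["tcp_pos"]+[0,0,-12.1]))
for n in("scriber_tip","scriber"): print(n,[(d["p"],d["centre"]) for d in eyes.pinpoint(s,n)])
cv2.imwrite("pics/s3.png",np.hstack([cv2.resize(s["color"][100:200,190:290],(400,400),interpolation=cv2.INTER_CUBIC),cv2.resize(t["color"][145:235,120:220],(400,400),interpolation=cv2.INTER_CUBIC)])[:,:,::-1])
```

```text
17.0 [535.139 149.945 102.191] [-4.07   4.486  4.133] [ 0.987  0.937 -0.024]
expect tip (np.float64(178.13688944485895), np.float64(245.56700479623314)) origin (np.float64(162.33754873876163), np.float64(245.29227904478302))
scriber_tip [(0.74, [297.2, 271.8]), (0.58, [251.5, 240.0])]
scriber [(0.85, [227.0, 238.6]), (0.73, [279.2, 272.6]), (0.68, [165.0, 246.5]), (0.21, [221.1, 271.6])]
```

View pics/s3.png

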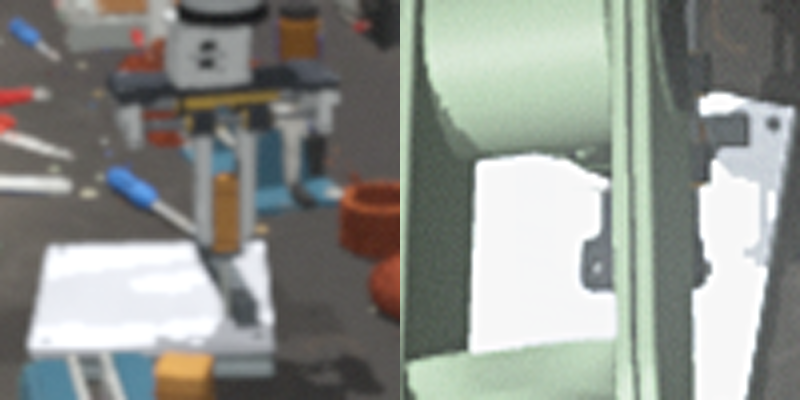

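Fence end at about (180,251) in the side picture. The tip is about 33 mm short of it with both contacts still loaded, so the line is drawn. Next: lift off gently and return.

Request:
{"name": "jog_arm", "arguments": {"increments": [{"turn": [0, 0, 0], "xyz": [0, -1.5, -0.5], "claw": 10}, {"turn": [0, 0, 0], "xyz": [0, -4, -2], "claw": 10}, {"turn": [0, 0, 0], "xyz": [0, -8, -8], "claw": 10}, {"turn": [0, 0, 0], "xyz": [0, -12, -25], "claw": 10}, {"turn": [0, 0, 0], "xyz": [0, -15, -55], "claw": 10}, {"turn": [0, 0, 0], "xyz": [0, -17, -90], "claw": 10}, {"turn": [0, 0, 0], "xyz": [0, -18, -125], "claw": 10}, {"turn": [0, 0, 0], "xyz": [-10, -20, -150], "claw": 10}, {"turn": [0, 0, 0.1], "xyz": [-40, -22, -160], "claw": 10}, {"turn": [0, 0, 0.25], "xyz": [-85, -24, -160], "claw": 10}, {"turn": [0, 0, 0.42], "xyz": [-135, -26, -160], "claw": 10}, {"turn": [0, 0, 0.59], "xyz": [-185, -28, -160], "claw": 10}, {"turn": [0, 0, 0.76], "xyz": [-235, -30, -160], "claw": 10}, {"turn": [0, 0, 0.93], "xyz": [-285, -32, -160], "claw": 10}, {"turn": [0, 0, 1.1], "xyz": [-335, -34, -160], "claw": 10}, {"turn": [0, 0, 1.27], "xyz": [-385, -36, -160], "claw": 10}, {"turn": [0, 0, 1.4], "xyz": [-430, -38, -160], "claw": 10}, {"turn": [0, 0, 1.487], "xyz": [-460, -39, -160], "claw": 10}, {"turn": [0, 0, 1.487], "xyz": [-472.7, -40, -160], "claw": 10}, {"turn": [0, 0, 1.487], "xyz": [-472.7, -40, -160], "claw": 10}]}}

```text
time: 19.65
tcp_pos: [503.8, -324.9, 263.0]
tcp_rot: [[0.995, 0.1, 0.0], [0.1, -0.995, -0.0], [0.0, 0.0, -1.0]]
ft_force: [0.1, 0.5, -1.1]
gripper_width: 0.232
```

Run:
```python
from h import *
np.set_printoptions(precision=3,suppress=True)
s=eyes.snapshot("side");S=r.state(); print(S["time"],S["tcp_pos"],S["tcp_rot"],S["ft_force"],S["wrist_torque"])
t=eyes.snapshot("top")
for p in(s,t):
  print("expect tip",proj(p,S["tcp_pos"]+[0,0,-70.1]),"origin",proj(p,S["tcp_pos"]+[0,0,-12.1]))
  for n in("scriber_tip","scriber"): print(n,[(d["p"],d["centre"]) for d in eyes.pinpoint(p,n)])
old=cv2.imread("pics/l1.png")[:,:,::-1]
cv2.imwrite("pics/l2.png",np.hstack([cv2.resize(i[150:270,220:330],(400,436),interpolation=cv2.INTER_CUBIC) for i in(old,s["color"])])[:,:,::-1])
```

```text
19.7 [ 503.97  -324.026  262.871] [[ 0.995  0.101  0.   ]
 [ 0.101 -0.995  0.   ]
 [ 0.    -0.    -1.   ]] [-0.063  0.405 -1.435] [0.026 0.009 0.019]
expect tip (np.float64(199.40330889652745), np.float64(274.8778552230306)) origin (np.float64(175.5241053690319), np.float64(275.3221224846785))
scriber_tip [(0.83, [296.4, 272.6]), (0.64, [219.9, 268.4]), (0.52, [198.7, 278.2])]
scriber [(0.86, [281.5, 275.1]), (0.85, [224.9, 237.6]), (0.59, [177.5, 276.4])]
expect tip (np.float64(184.6636248209125), np.float64(389.2228624420788)) origin (np.float64(182.4919117651446), np.float64(396.6011484884781))
scriber_tip [(0.73, [172.4, 284.2])]
scriber [(0.56, [217.5, 341.0]), (0.51, [200.0, 409.1])]
```

View pics/l2.png

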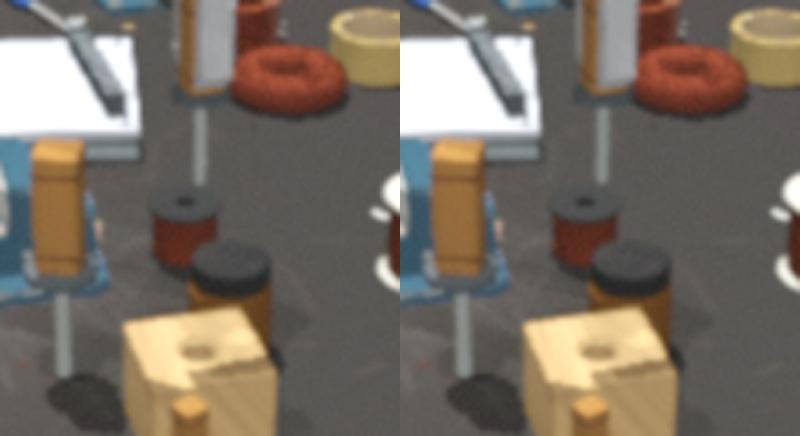

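The scriber hangs just as it did after the lift: shank foot at about (602,180) in the right panel against (199,180) in the left, so no slip. Now I'll lower it over the hole.

Request:
{"name": "jog_arm", "arguments": {"increments": [{"turn": [0, 0, 0], "xyz": [-1, -0.9, 20], "claw": 10}, {"turn": [0, 0, 0], "xyz": [-1, -0.9, 55], "claw": 10}, {"turn": [0, 0, 0], "xyz": [-1, -0.9, 90], "claw": 10}, {"turn": [0, 0, 0], "xyz": [-1, -0.9, 110], "claw": 10}, {"turn": [0, 0, 0], "xyz": [-1, -0.9, 130], "claw": 10}, {"turn": [0, 0, 0], "xyz": [-1, -0.9, 150], "claw": 10}, {"turn": [0, 0, 0], "xyz": [-1, -0.9, 165], "claw": 10}, {"turn": [0, 0, 0], "xyz": [-1, -0.9, 173], "claw": 10}, {"turn": [0, 0, 0], "xyz": [-1, -0.9, 176], "claw": 10}, {"turn": [0, 0, 0], "xyz": [-1, -0.9, 178], "claw": 10}, {"turn": [0, 0, 0], "xyz": [-1, -0.9, 178], "claw": 10}]}}

```text
time: 21.32
tcp_pos: [503.2, -324.2, 85.0]
tcp_rot: [[0.995, 0.1, 0.001], [0.1, -0.995, -0.001], [0.001, 0.001, -1.0]]
ft_force: [0.2, -0.3, -1.2]
gripper_width: 0.231
```

Request:
{"name": "jog_arm", "arguments": {"increments": [{"turn": [0, 0, 0], "xyz": [0, 0, 1], "claw": 10}, {"turn": [0, 0, 0], "xyz": [0, 0, 2], "claw": 10}, {"turn": [0, 0, 0], "xyz": [0, 0, 2.6], "claw": 10}, {"turn": [0, 0, 0], "xyz": [0, 0, 2.8], "claw": 10}, {"turn": [0, 0, 0], "xyz": [0, 0, 2.8], "claw": 10}]}}

```text
time: 21.95
tcp_pos: [503.0, -324.0, 82.1]
tcp_rot: [[0.995, 0.1, 0.0], [0.1, -0.995, -0.0], [0.0, 0.0, -1.0]]
ft_force: [-0.2, 0.5, 1.8]
gripper_width: 0.233
```

The collar is seated (about 3 N upward). I'll release and rise.

Request:
{"name": "jog_arm", "arguments": {"increments": [{"turn": [0, 0, 0], "xyz": [0, 0, 0], "claw": 24}, {"turn": [0, 0, 0], "xyz": [0, 0, 0], "claw": 28}, {"turn": [0, 0, 0], "xyz": [0, 0, 0], "claw": 34}, {"turn": [0, 0, 0], "xyz": [0, 0, 0], "claw": 45}, {"turn": [0, 0, 0], "xyz": [0, 0, 0], "claw": 60}, {"turn": [0, 0, 0], "xyz": [0, 0, 0], "claw": 60}, {"turn": [0, 0, 0], "xyz": [0, 0, -20], "claw": 60}, {"turn": [0, 0, 0], "xyz": [0, 0, -55], "claw": 60}, {"turn": [0, 0, 0], "xyz": [0, 0, -100], "claw": 60}, {"turn": [0, 0, 0], "xyz": [0, 0, -140], "claw": 60}, {"turn": [0, 0, 0], "xyz": [0, 0, -160], "claw": 60}, {"turn": [0, 0, 0], "xyz": [0, 0, -160], "claw": 60}, {"turn": [0, 0, 0], "xyz": [0, 0, -160], "claw": 60}]}}

```text
time: 23.58
tcp_pos: [502.5, -323.6, 241.2]
tcp_rot: [[0.995, 0.1, -0.001], [0.1, -0.995, 0.001], [-0.001, -0.001, -1.0]]
ft_force: [0.3, -0.3, -0.7]
gripper_width: 0.64
```

Run:
```python
from h import *
np.set_printoptions(precision=2,suppress=True)
s=eyes.snapshot("side");S=r.state(); print(S["time"],S["tcp_pos"],S["ft_force"],S["gripper_width"],S["joint_vel"])
t=eyes.snapshot("top")
for n in("scriber","stand","pot","reel"): print(n,[(round(d["p"],2),d["centre"]) for d in eyes.pinpoint(s,n)],[(round(d["p"],2),d["centre"]) for d in eyes.pinpoint(t,n)])
old=cv2.imread("pics/side1.png")[:,:,::-1]
cv2.imwrite("pics/e.png",np.hstack([cv2.resize(i[170:290,210:320],(400,436),interpolation=cv2.INTER_CUBIC) for i in(old,s["color"])])[:,:,::-1])
```

```text
23.625 [ 502.19 -323.33  240.42] [0.18 0.63 0.32] 0.6371355973746018 [-0.    0.01  0.01  0.    0.    0.  ]
scriber [(0.61, [250.2, 276.5]), (0.58, [222.9, 235.6]), (0.58, [279.2, 275.6])] [(0.68, [213.1, 343.0]), (0.52, [201.2, 408.3]), (0.44, [170.9, 329.0])]
stand [] [(0.74, [191.3, 370.6])]
pot [(0.65, [246.0, 284.1])] [(0.95, [173.6, 331.3])]
reel [(0.78, [219.0, 269.7])] [(0.88, [171.8, 282.7])]
```

View pics/e.png

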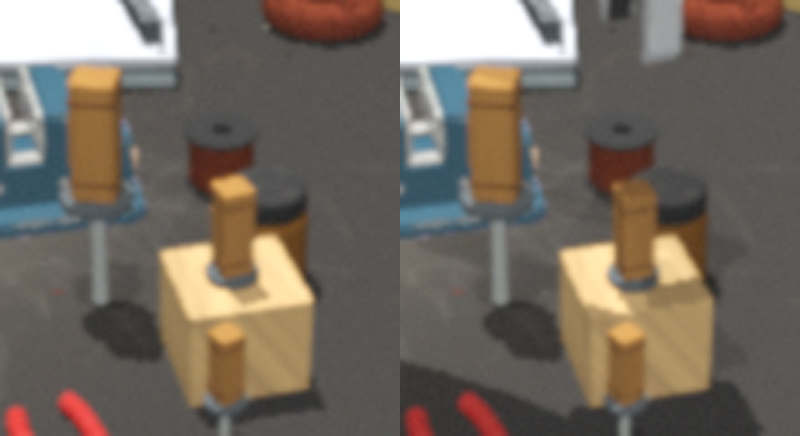

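The scriber stands upright with its collar on the wood, matching the first picture: handle top at about (634,185) in the right panel against (234,182) in the left. The pot and reel haven't moved, so I'm handing in.

```bash
python3 -c "
from station import job
print(job.job_done())"
```

```text
the job is handed in; nothing more can be done
None
```

I scribed the line, put the scriber back in its stand, and handed the job in at about 24 s of the 72 s allowed. No verdict was reported.

- **Feeling for contact:** I gripped the middle-sized scriber in the stand by its handle and lowered it until the tip touched, which put the plate top at about 32 mm. Sliding it towards the fence, it met the front face roughly 37 mm from the pivot.
- **The line:** I drew it in five short stretches at up to about 28 mm/s, with brief pauses between them. It ran to about 140 mm from the pivot. The readings at the end of each stretch were 2.8 to 5.5 N on the fence and about 4 to 6 N on the plate. Forces were not read between those points, and the pivot distances come from the images, good to about 3 mm.
- **Return:** The scriber had not slipped in the grip. It was lowered until the collar seated (about 3 N), then released.
- **Last checks:** The final side picture shows it upright with the collar on the wood, as at the start. The pot and reel look unmoved, and the open gripper is about 100 mm clear above.
- **Checks that fell short:** In the last pictures the network missed the stand in the side view and the seated scriber in the top view, so I relied on the side picture. While scribing, the side pictures did not show the shank clearly against the fence, so contact there rests on the forces.

I viewed 9 pictures in all.

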